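Torque-check the clamp screw of a mould press

TASK

Check that the clamp screw of the plaster-mould press is tight: swing its ratchet lever clockwise until it bites, then lean on the knob square to the lever with about 10 N (about 1.1 N m) and hold that for two seconds; the screw must hold and must not be turned. Then swing the lever back so that it lies over its cork rest and let go, leaving the other things on the bench alone.

Things in the scene. Friction and masses are not known exactly. Their poses are not given: they have to be found in the camera images.
- press: mould press fixed to the table: plywood base board 300 x 280 x 18 mm, a white plaster mould 150 mm square under a grey steel yoke (top 150 mm above the table), an upright clamp screw in the middle. Origin on the table, on the screw's vertical axis; z up, x along the board's 300 mm side, y along its 280 mm side
- hub (a point): point on the screw's axis at the middle of the lever's hub (hub 36 mm across, top 176 mm above the table; screw end 184 mm). The dark steel ratchet lever swings level about it. Swung clockwise seen from above, it is almost free (about 0.5 N at the knob) until the ratchet bites on the screw, which cannot be seen: anywhere up to 0.3 rad either side of the lever pointing along the press's -x
- knob (a point): centre of the lever's upright black knob: cylinder 24 mm across, 50 mm tall, its axis 110 mm from the screw's; it does not spin on the lever. Below it the lever's bar, 16 mm wide, top 172 mm above the table. It starts 0.5 to 1.2 rad before the bite. Past the bite the tight screw only winds up: 10 N square on the knob moves it about 1 mm
- rest (a point): centre of the top of the cork pad of the lever's rest, 153 mm above the table on a thin post of the press, 110 mm from the screw's axis; pad 46 mm across the parked lever, 30 mm along it. The bar passes 7 mm over it, untouched, and stays where it is left; the knob then stands above this point. Counter-clockwise the lever is free for 1.9 rad from the bite; forced further it would undo the screw
- screw_mark (a point): end of the small pointer on the screw's steel collar, 50 mm from the screw's axis, 156 mm above the table; it moves only if the screw turns. The screw slips round at about 1.6 N m (14.5 N square on the knob)
- windup (a joint): elastic wind-up of the screw's shank, rad, 0 unloaded, positive clockwise, torque = 150 N m per rad: only 0.007 rad at 10 N on the knob, less than the error of one reading
- cup: loose clay cup, 68 mm across and 75 mm tall, standing on the press's base board; not part of the job; origin at its underside
- rib: loose flat wooden rib, 75 x 30 x 6 mm, lying on the press's base board; not part of the job; origin at its underside
- bowl: loose bisque bowl, 150 mm across, 60 mm tall; not part of the job; origin at its underside
- mug: loose white mug, 80 mm across, 90 mm tall; not part of the job; origin at its underside
- jar: loose plastic jar, 70 mm across, 100 mm tall; not part of the job; origin at its underside
- brush: loose brush lying on the table; not part of the job
- trim_disc: loose plaster disc, 100 mm across, 28 mm tall, lying on the table; not part of the job; origin at its underside

How it is judged:
By the outcome, as a careful person would: the job done as asked, in the order asked, and still so for the second after the job is handed in, with the robot touching nothing.
It also fails if it takes over 64 s, if anything falls off the work surface, if the arm or the gripper's body presses on something with over 40 N, if the wrist force passes 120 N, or if a joint passes its speed limit or range.

ROBOT

A 6-joint arm with a two-finger parallel gripper is mounted at the origin on the work surface. World frame = base frame: x ahead of the robot, y to its left, z up, the work surface at z = 0. Lengths are in m, angles in rad, forces in N, time in s.
With the tool pointing down it reaches from about 0.25 to 0.775 m from the base axis. Payload 4 kg.
Tool frame: the origin (TCP) lies on the centre line of the jaws, within the pads' length; the fingertips stand 8 mm ahead of it and the grasp point (between the pads) lies 11 mm behind it; z points along the fingers, y is the direction in which the jaws open and shut (so a half turn about z gives the same grasp; the last joint's range is limited). The gripper opens to 94 mm and grips with 3 to 60 N. Pads are 16 mm wide; open, the fingers measure 119 mm over their backs; the gripper's body (75 mm by 177 mm) begins 78 mm behind the grasp point.
Start: joints at [1.014, 0.087, 1.371, -0, 1.684, -0.103], TCP at [0.241, 0.494, 0.214] pointing down, gripper open.
Joint ranges: [-3.1, 3.1], [-0.76, 2.03], [0.27, 2.55], [-1.08, 4.22], [0.17, 2.65], [-2.57, 2.57]. Speed limits (rad/s): [2.79, 2.79, 3.14, 3.14, 3.14, 3.14].

INTERFACE

Orientations are given as [roll, pitch, yaw] about the fixed x, y, z axes, in that order (R = Rz(yaw) Ry(pitch) Rx(roll)).
In Python, from bench import robot, cams, close_job gives the robot as it stands.
- The arm moves only by the tool arm_command, never from a script. Its argument "plan" is one flat list of numbers, 7 for each row, row after row: the shift along the tool's x, y, z in cm, then the turn, a rotation vector about the tool's x, y, z in degrees, then the closure, from 0 (fully open) to 1 (shut). A call has 1 to 8 rows; each row shifts and turns the commanded pose from where the row before left it, along the tool's axes as they then stand; what a row does not reach is not made up. A row lasts 1/8 s, in which the tool goes at most 62.5 mm and 10.7 degrees, less where a joint would pass 70% of its speed; a pose out of reach is approached as far as the arm can. A call with a gripper value outside its range is refused whole. The fingers move at their own pace and stop on an object; the grip force is fixed at half the most. Time passes only in rows, so rows that do not move let the fingers close. It gives the time, the measured TCP pose, the force and the opening at its end, in the units of the state.
- robot.get_obs(): the state, without advancing time (a new reading comes with each control period).
- cams.snapshot(name): name is "side" or "top"; returns a dict with "pixels" (400x640x3 uint8, red, green, blue), "fov_y" (degrees; the focal length in pixels is half the picture's height over the tangent of half this angle, whatever the lens; pixels are square), "cx", "cy" (the principal point, pixels), "k1" (the pictures are not rectified: a ray, as slopes to the right and down, at radius r is drawn at 1 + k1 r^2 times it, then the intrinsics apply), "camera_from_world" (4x4, takes a point from world to camera coordinates). Camera axes: x right, y up, looking along -z (the intrinsics and any distortion apply to the point x, -y, -z); pixel columns grow to the right and rows downward; lengths in m; the calibration is good to about 2 mm. A picture is of the moment at which its call begins. There is no depth.
- close_job(): hands the job in, once; it reports no verdict.
The state is a dict: "time": time; "joint_positions": joint angles; "qvel": joint speeds; "joint_torque": joint torques, N m; "tool_pos": TCP position; "ee_rot": TCP orientation; "wrist_force": force on the tool from outside, world axes, zero at the start; "wrist_torque": the same for the moment, N m; "width": finger opening in m.
Only numpy, scipy, OpenCV 4.12 (cv2) and the standard library are available. Lean on these libraries where they do the work, as an engineer would, in place of code of your own. Each camera call takes 0.05 s, during which the arm holds its last target.

## Working session

There is one attempt and no reset: what is moved stays moved. The work goes in short steps, Python scripts to look and compute and a tool call to move; the robot and the scene stay as the last step left them, time stands still between calls to the robot, and variables do not carry over. Pictures are saved under pics/ and viewed, and the job is handed in when it is done.

Besides the shell and the picture viewer there is one more tool, called after "Request:" as name(argument=value, ...) on one line, values as JSON. arm_command: Moves the arm, as the interface text tells. Its arguments: {"type":"object","properties":{"plan":{"type":"array","items":{"type":"number"}}},"required":["plan"]}

```bash
ls; mkdir -p pics
python3 - <<'E'
from bench import robot,cams
import cv2,numpy as np
o=robot.get_obs()
for k,v in o.items(): print(k,np.round(v,4))
for n in("side","top"):
    s=cams.snapshot(n); cv2.imwrite(f"pics/{n}0.png",s["pixels"][:,:,::-1])
    print(n,s["fov_y"],s["cx"],s["cy"],s["k1"],np.round(s["camera_from_world"],4).tolist())
E
```

```text
pics
time 0.0
joint_positions [ 1.0139  0.0879  1.3722 -0.      1.6836 -0.1031]
qvel [ 0.001   0.0033  0.0004 -0.0015 -0.0001 -0.0003]
joint_torque [-1.40000e-03 -3.40180e+01 -3.02429e+01  7.19000e-02  3.30000e-02
 -1.00000e-04]
tool_pos [0.2408 0.4939 0.2123]
ee_rot [-3.1395e+00 -2.0000e-04  2.6878e+00]
wrist_force [-0.4666  0.7532 -0.4829]
wrist_torque [ 0.0049 -0.0093  0.0028]
width 0.0939
side 44.28731283368306 316.5399724418329 189.71985732998604 -0.15060267036606145 [[0.8764, -0.4815, 0.0108, -0.4144], [0.3161, 0.5919, 0.7415, -0.2547], [-0.3634, -0.6464, 0.6709, -1.4216], [0.0, 0.0, 0.0, 1.0]]
top 50.90154408242406 325.81338120376813 198.16415307858247 -0.039223358985354555 [[-0.0126, -0.9999, -0.0069, 0.0437], [0.9939, -0.0132, 0.1091, -0.4905], [-0.1092, -0.0055, 0.994, -1.3595], [0.0, 0.0, 0.0, 1.0]]
```

View pics/side0.png

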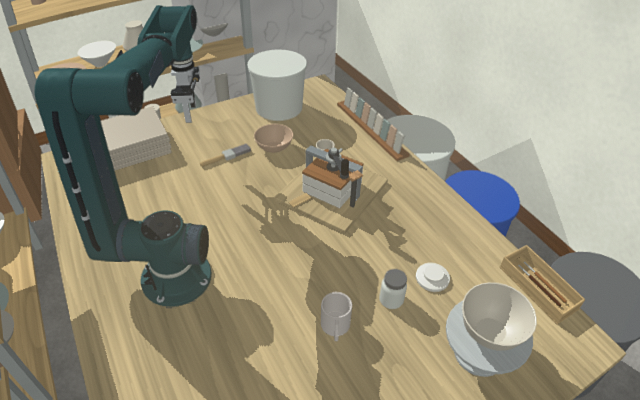

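View pics/top0.png

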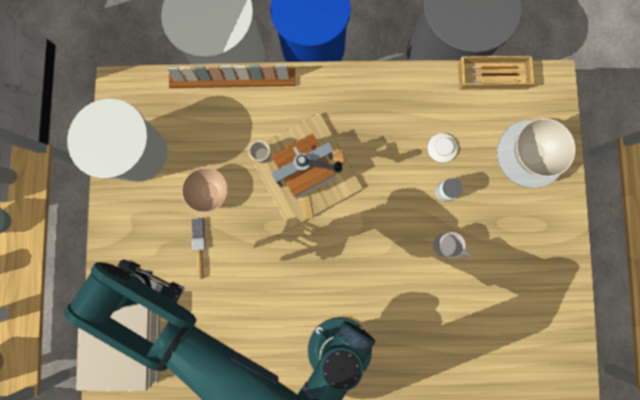

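Run:
```python
import cv2
a=cv2.imread("pics/top0.png")[105:225,235:385]; cv2.imwrite("pics/t0c.png",cv2.resize(a,None,fx=5,fy=5,interpolation=cv2.INTER_CUBIC))
a=cv2.imread("pics/side0.png")[125:240,255:405]; cv2.imwrite("pics/s0c.png",cv2.resize(a,None,fx=5,fy=5,interpolation=cv2.INTER_CUBIC))
```

```text
(no output)
```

View pics/t0c.png

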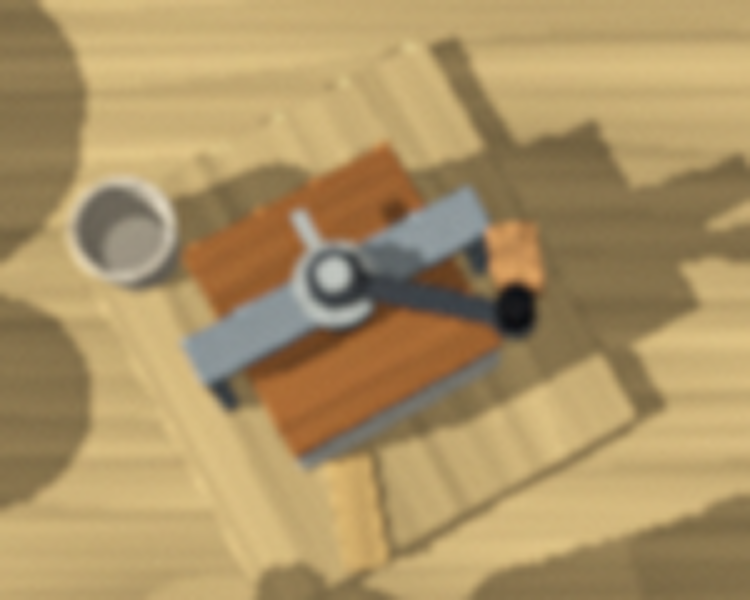

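View pics/s0c.png

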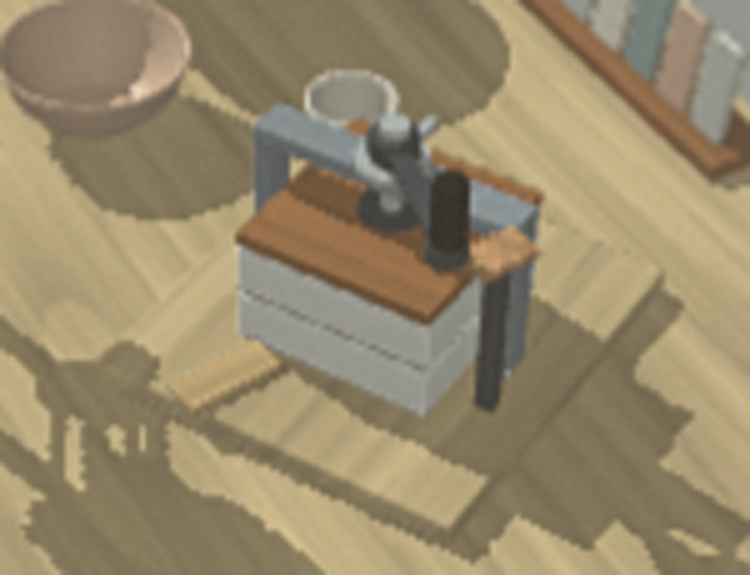

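```bash
cat > h.py <<'E'
import numpy as np,cv2
from bench import robot,cams
def K(s):
    f=200/np.tan(np.radians(s["fov_y"]/2)); return np.array([[f,0,s["cx"]],[0,f,s["cy"]],[0,0,1]])
def proj(s,P):
    P=np.atleast_2d(P); c=P@s["camera_from_world"][:3,:3].T+s["camera_from_world"][:3,3]
    x,y=c[:,0]/-c[:,2],-c[:,1]/-c[:,2]; g=1+s["k1"]*(x*x+y*y); k=K(s)
    return np.c_[k[0,0]*x*g+k[0,2],k[0,0]*y*g+k[1,2]]
def atz(s,uv,z):
    n=cv2.undistortPoints(np.array([[uv]],float),K(s),np.array([s["k1"],0,0,0.]))[0,0]
    M=np.array(s["camera_from_world"]);R=M[:3,:3];d=R.T@np.array([n[0],-n[1],-1]);c=-R.T@M[:3,3]
    return c+d*(z-c[2])/d[2]
E
python3 - <<'E'
from h import *
T=cams.snapshot("top");S=cams.snapshot("side")
ft=lambda x,y:((x+.5)/5-.5+235,(y+.5)/5-.5+105)
fs=lambda x,y:((x+.5)/5-.5+255,(y+.5)/5-.5+125)
for n,p,z in [("screw",(334,275),.184),("knob",(516,308),.222),("mark",(300,215),.156),("rest",(516,262),.153),("c1",(440,40),.018),("c2",(635,410),.018),("c3",(340,585),.018)]:
    print("T",n,atz(T,ft(*p),z).round(4))
for n,p,z in [("screw",(394,122),.184),("knob",(450,179),.222),("rest",(505,252),.153),("mark",(432,122),.156),("c",(660,270),.018),("c",(452,527),.018)]:
    print("S",n,atz(S,fs(*p),z).round(4))
E
```

```text
T screw [0.5894 0.1072 0.184 ]
T knob [0.561  0.0009 0.222 ]
T mark [0.6325 0.1294 0.156 ]
T rest [ 0.6022 -0.0012  0.153 ]
T c1 [0.7851 0.0447 0.018 ]
T c2 [ 0.5292 -0.0822  0.018 ]
T c3 [0.4152 0.1151 0.018 ]
S screw [0.5908 0.106  0.184 ]
S knob [ 0.566  -0.0009  0.222 ]
S rest [ 0.6062 -0.0074  0.153 ]
S mark [0.6324 0.1254 0.156 ]
S c [0.7851 0.0548 0.018 ]
S c [ 0.5267 -0.0877  0.018 ]
```

Request:
arm_command(plan=[0,0,-2,0,0,0,0.57,0,0,-3.5,0,0,0,0.57,-1,-0.6,-3.5,0,0,0,0.57,-3,-1.8,0,0,0,0,0.57,-4.5,-2.7,0,0,0,0,0.57,-4.5,-2.7,0,0,0,0,0.57,-4.5,-2.7,0,0,0,0,0.57,-4.5,-2.7,0,0,0,0,0.57])

```text
time: 1.2
tool_pos: [0.3816, 0.2777, 0.3033]
ee_rot: [3.141, 0.0, 2.688]
wrist_force: [1.0, 0.1, 0.0]
width: 0.0406
```

Request:
arm_command(plan=[-4.5,-2.7,0,0,0,5,0.57,-4.5,-2.7,0,0,0,0,0.57,0,0,0,0,0,8,0.57,0,0,0,0,0,10,0.57,0,0,0,0,0,10,0.57,0,0,0,0,0,10,0.57,0,0,0,0,0,10,0.57,0,0,0,0,0,10,0.57])

```text
time: 2.2
tool_pos: [0.4341, 0.1889, 0.3032]
ee_rot: [-3.141, 0.0, 1.582]
wrist_force: [-0.3, 0.2, -0.5]
width: 0.0407
```

Request:
arm_command(plan=[-2.0,1.3,0,0,0,0,0.57,-4,2.65,0,0,0,0,0.57,-4,2.65,0,0,0,0,0.57,-4,2.65,0,0,0,0,0.57,-3.5,2.3,0,0,0,0,0.57,-1.5,1.1,0,0,0,0,0.57,0,0,0,0,0,7.5,0.57,0,0,0,0,0,7.5,0.57])

```text
time: 3.2
tool_pos: [0.5639, 0.0017, 0.3033]
ee_rot: [-3.141, -0.001, 1.323]
wrist_force: [-0.0, -0.2, 0.3]
width: 0.0404
```

Run:
```python
from h import *
for n in("side","top"):
    s=cams.snapshot(n); im=s["pixels"][:,:,::-1]
    print(n,proj(s,[[.5625,0.,.222],[.5625,0.,.197],[.59,.1066,.184]]).round(1).tolist())
    a=im[105:225,235:385] if n=="top" else im[95:210,255:405]
    cv2.imwrite(f"pics/{n}1.png",cv2.resize(a,None,fx=5,fy=5,interpolation=cv2.INTER_CUBIC))
print(robot.get_obs()["tool_pos"],robot.get_obs()["ee_rot"],robot.get_obs()["wrist_force"])
```

```text
side [[343.5, 160.6], [343.1, 167.0], [333.1, 149.0]]
top [[338.1, 165.7], [337.9, 167.3], [301.6, 159.4]]
[0.56382527 0.00196589 0.30352704] [-3.14122100e+00 -5.18382592e-04  1.32761610e+00] [ 0.53399823 -0.04578188 -0.06581712]
```

View pics/side1.png

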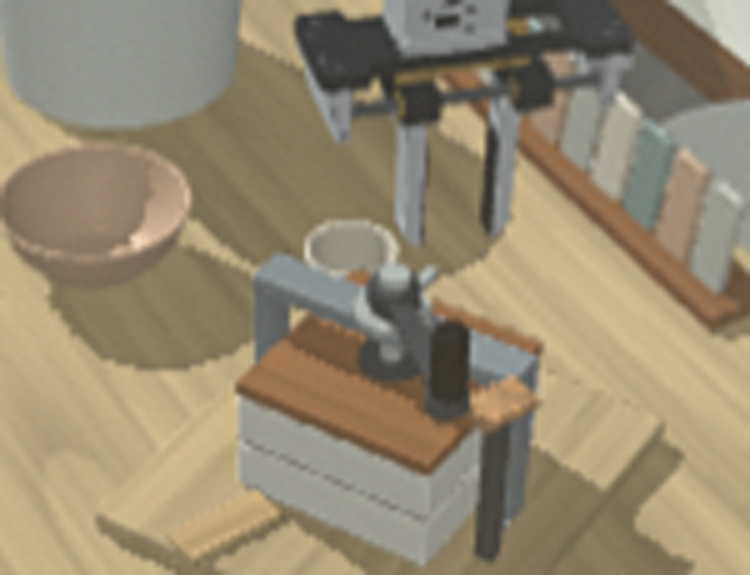

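View pics/top1.png

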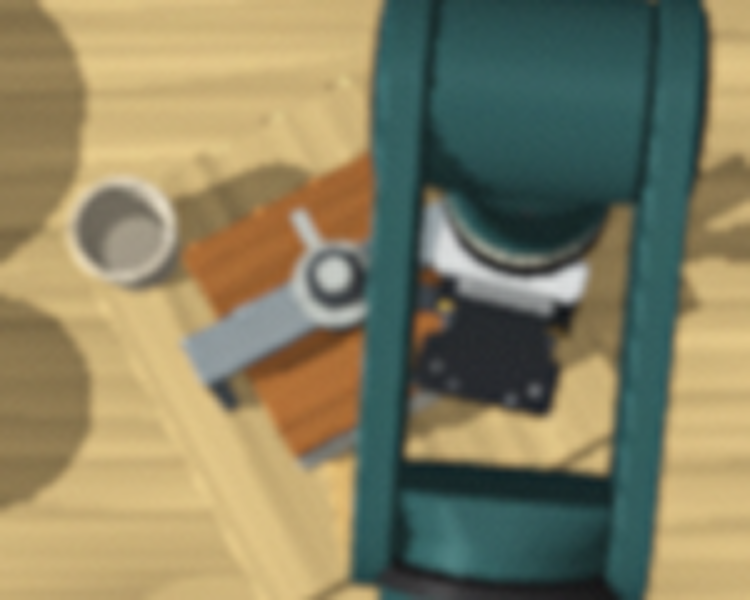

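Request:
arm_command(plan=[0,0.1,2,0,0,0,0.57,0,0,3,0,0,0,0.57,0,0,2,0,0,0,0.57,0,0,0.8,0,0,0,0.57,0,0,0.6,0,0,0,0.57,0,0,0.4,0,0,0,0.57])

```text
time: 4.05
tool_pos: [0.5653, 0.0011, 0.2161]
ee_rot: [3.14, -0.0, 1.327]
wrist_force: [-0.8, 0.1, 0.6]
width: 0.0408
```

Run:
```python
from h import *
for n in("side",):
    s=cams.snapshot(n); im=s["pixels"][:,:,::-1]
    a=im[115:195,295:395]
    cv2.imwrite(f"pics/{n}2.png",cv2.resize(a,None,fx=7,fy=7,interpolation=cv2.INTER_CUBIC))
```

```text
(no output)
```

View pics/side2.png

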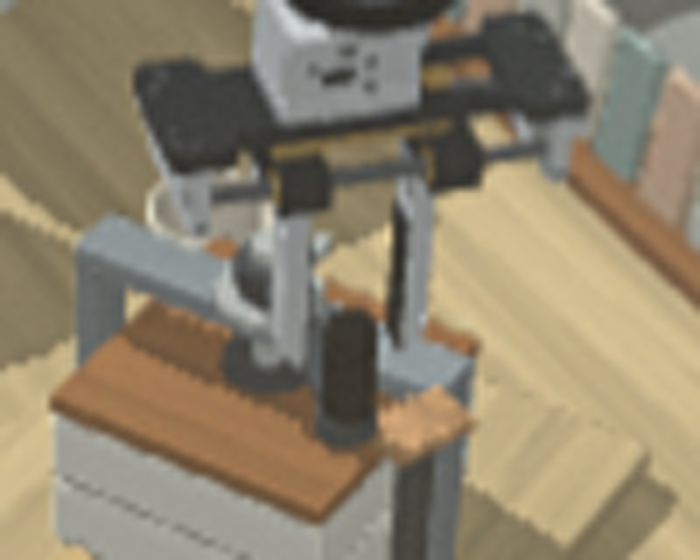

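Request:
arm_command(plan=[0,0,0.8,0,0,0,0.57,0,0,0.9,0,0,0,0.57,0,0,0.8,0,0,0,0.57,0,0,0,0,0,0,0.57,0,0,0,0,0,0,0.57])

```text
time: 4.72
tool_pos: [0.5651, 0.0009, 0.1905]
ee_rot: [3.141, -0.0, 1.326]
wrist_force: [0.4, -0.9, 0.6]
width: 0.0405
```

```bash
cat > arc.py <<'E'
# steps in tool frame along arc
import sys; from h import *
H=np.array([.590,.1066])
o=robot.get_obs(); p=np.array(o["tool_pos"])[:2]; y=o["ee_rot"][2]
d=p-H; th=np.degrees(np.arctan2(d[1],d[0])); x=np.array([np.cos(y),np.sin(y)]); Y=np.array([np.sin(y),-np.cos(y)])
f=np.array(o["wrist_force"]); print("t",o["time"],"pos",np.round(o["tool_pos"],4),"th",th.round(2),"r",np.linalg.norm(d).round(4),"yaw",np.degrees(y).round(2),"yaw-th-180",(np.degrees(y)-th-180).round(2),"F tool x,y,z",(f[:2]@x).round(2),(f[:2]@Y).round(2),f[2].round(2),"w",o["width"].round(4), "Mz",o["wrist_torque"][2].round(3))
E
python3 arc.py
```

```text
Traceback (most recent call last):
  File "arc.py", line 6, in <module>
    f=np.array(o["wrist_force"]); print("t",o["time"],"pos",np.round(o["tool_pos"],4),"th",th.round(2),"r",np.linalg.norm(d).round(4),"yaw",np.degrees(y).round(2),"yaw-th-180",(np.degrees(y)-th-180).round(2),"F tool x,y,z",(f[:2]@x).round(2),(f[:2]@Y).round(2),f[2].round(2),"w",o["width"].round(4), "Mz",o["wrist_torque"][2].round(3))
                                                                                                                                                                                                                                                                                       ^^^^^^^^^^^^^^^^
AttributeError: 'float' object has no attribute 'round'
```

Request:
arm_command(plan=[0,-0.35,0,0,0,2,0.57,0.03,-0.77,0,0,0,4,0.57,0.03,-0.77,0,0,0,4,0.57,0.03,-0.77,0,0,0,4,0.57,0.03,-0.77,0,0,0,4,0.57,0.03,-0.77,0,0,0,4,0.57,0.02,-0.58,0,0,0,3,0.57,0,0,0,0,0,0,0.57])

```text
time: 5.72
tool_pos: [0.5225, 0.0225, 0.191]
ee_rot: [3.141, -0.001, 0.89]
wrist_force: [0.8, 0.3, -0.1]
width: 0.0404
```

```bash
sed -i 's/\["width"\].round(4)/["width"]/; s/\["wrist_torque"\]\[2\].round(3)/["wrist_torque"][2]/; s/(np.degrees(y)-th-180).round(2)/np.round(np.degrees(y)-th-180,2)/; s/np.degrees(y).round(2)/np.round(np.degrees(y),2)/' arc.py; python3 arc.py
python3 - <<'E'
from h import *
for n in("side",):
    s=cams.snapshot(n); im=s["pixels"][:,:,::-1]
    a=im[115:195,295:395]
    cv2.imwrite(f"pics/{n}3.png",cv2.resize(a,None,fx=7,fy=7,interpolation=cv2.INTER_CUBIC))
E
```

```text
t 5.725 pos [0.5225 0.0225 0.191 ] th -128.73 r 0.1078 yaw 51.01 yaw-th-180 -0.26 F tool x,y,z 0.73 0.41 -0.11 w 0.04041993811732153 Mz -0.03196232159143615
```

View pics/side3.png

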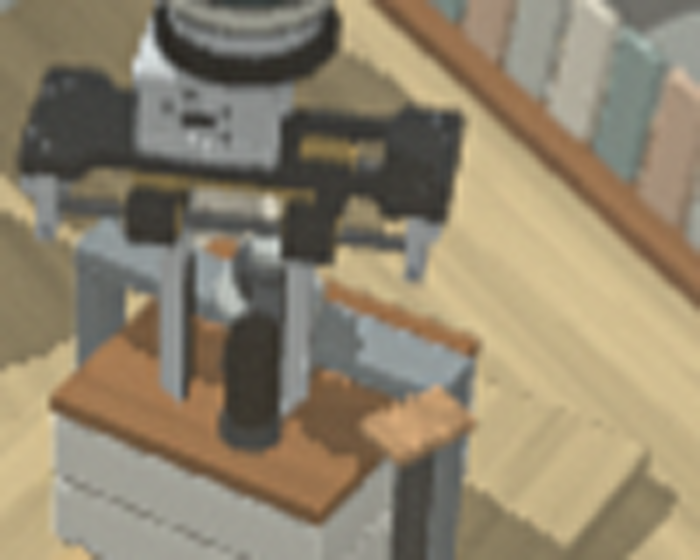

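Request:
arm_command(plan=[0.01,-0.4,0,0,0,2,0.57,0.01,-0.4,0,0,0,2,0.57,0.01,-0.2,0,0,0,1,0.57,0,0,0,0,0,0,0.57])

```text
time: 6.28
tool_pos: [0.5154, 0.029, 0.1906]
ee_rot: [3.141, -0.0, 0.803]
wrist_force: [0.4, -0.2, 0.4]
width: 0.0403
```

```bash
python3 arc.py
python3 - <<'E'
from h import *
s=cams.snapshot("side")
f=lambda x,y:((x+.5)/7-.5+295,(y+.5)/7-.5+115)
print(atz(s,f(416,425),.153),[atz(s,f(*p),.153).round(4) for p in((435,390),(473,418),(400,460),(362,430))])
E
```

```text
t 6.275 pos [0.5154 0.029  0.1906] th -133.88 r 0.1077 yaw 46.02 yaw-th-180 -0.09 F tool x,y,z 0.13 0.49 0.45 w 0.04027076712602856 Mz 0.01468450563325678
[ 0.60107171 -0.00617884  0.153     ] [array([0.6216, 0.0105, 0.153 ]), array([ 0.6262, -0.0141,  0.153 ]), array([ 0.5822, -0.0231,  0.153 ]), array([0.578 , 0.0022, 0.153 ])]
```

Request:
arm_command(plan=[0,-0.1,0,0,0,0.5,0.57,0,-0.1,0,0,0,0.5,0.57])

```text
time: 6.58
tool_pos: [0.5139, 0.0304, 0.1905]
ee_rot: [3.142, -0.0, 0.785]
wrist_force: [0.2, -0.1, 1.1]
width: 0.0404
```

Request:
arm_command(plan=[0,-0.1,0,0,0,0.5,0.57,0,-0.1,0,0,0,0.5,0.57])

```text
time: 6.82
tool_pos: [0.5124, 0.0319, 0.1905]
ee_rot: [3.142, -0.0, 0.767]
wrist_force: [-0.1, 0.2, 1.5]
width: 0.0404
```

Request:
arm_command(plan=[0,-0.12,0,0,0,0.6,0.57,0,-0.12,0,0,0,0.6,0.57])

```text
time: 7.08
tool_pos: [0.5107, 0.0336, 0.1905]
ee_rot: [3.142, -0.0, 0.746]
wrist_force: [0.0, 0.0, 0.3]
width: 0.0405
```

Request:
arm_command(plan=[0,-0.12,0,0,0,0.6,0.57,0,-0.12,0,0,0,0.6,0.57])

```text
time: 7.32
tool_pos: [0.5091, 0.0354, 0.1905]
ee_rot: [-3.142, -0.0, 0.725]
wrist_force: [0.2, -0.5, -0.3]
width: 0.0403
```

Request:
arm_command(plan=[0,-0.12,0,0,0,0.6,0.57,0,-0.12,0,0,0,0.6,0.57])

```text
time: 7.58
tool_pos: [0.5075, 0.0372, 0.1905]
ee_rot: [-3.142, -0.0, 0.704]
wrist_force: [1.5, -0.7, -0.5]
width: 0.0405
```

Request:
arm_command(plan=[0,-0.1,0,0,0,0.5,0.57])

```text
time: 7.7
tool_pos: [0.5069, 0.038, 0.1905]
ee_rot: [-3.142, -0.0, 0.696]
wrist_force: [1.1, -0.7, 0.4]
width: 0.0408
```

```bash
python3 arc.py
```

```text
t 7.7 pos [0.5069 0.038  0.1905] th -140.46 r 0.1078 yaw 39.87 yaw-th-180 0.32 F tool x,y,z 0.42 1.26 0.36 w 0.04078953043531683 Mz 0.00866131302826423
```

Request:
arm_command(plan=[0,-0.1,0,0,0,0.5,0.57,0,-0.1,0,0,0,0.5,0.57])

```text
time: 7.95
tool_pos: [0.5056, 0.0395, 0.1905]
ee_rot: [-3.142, -0.0, 0.678]
wrist_force: [0.3, -0.3, 0.0]
width: 0.0402
```

Request:
arm_command(plan=[0,-0.12,0,0,0,0.6,0.57,0,-0.12,0,0,0,0.6,0.57])

```text
time: 8.2
tool_pos: [0.5041, 0.0414, 0.1905]
ee_rot: [-3.142, -0.0, 0.657]
wrist_force: [0.9, -0.6, -0.7]
width: 0.0404
```

Request:
arm_command(plan=[0,-0.12,0,0,0,0.6,0.57,0,-0.12,0,0,0,0.6,0.57])

```text
time: 8.45
tool_pos: [0.5026, 0.0433, 0.1905]
ee_rot: [-3.142, -0.0, 0.636]
wrist_force: [1.1, 0.4, 0.4]
width: 0.0399
```

Request:
arm_command(plan=[0,-0.12,0,0,0,0.6,0.57,0,-0.12,0,0,0,0.6,0.57])

```text
time: 8.7
tool_pos: [0.5012, 0.0453, 0.1905]
ee_rot: [-3.142, -0.0, 0.615]
wrist_force: [0.3, -0.6, -0.4]
width: 0.0404
```

Request:
arm_command(plan=[0,-0.12,0,0,0,0.6,0.57,0,-0.12,0,0,0,0.6,0.57])

```text
time: 8.95
tool_pos: [0.4998, 0.0472, 0.1905]
ee_rot: [-3.142, -0.0, 0.594]
wrist_force: [1.2, -0.3, 0.8]
width: 0.0407
```

Request:
arm_command(plan=[0,-0.12,0,0,0,0.6,0.57,0,-0.12,0,0,0,0.6,0.57])

```text
time: 9.2
tool_pos: [0.4985, 0.0492, 0.1905]
ee_rot: [-3.142, -0.0, 0.573]
wrist_force: [0.1, -0.7, 0.9]
width: 0.0408
```

Request:
arm_command(plan=[0,-0.12,0,0,0,0.6,0.57,0,-0.12,0,0,0,0.6,0.57])

```text
time: 9.45
tool_pos: [0.4972, 0.0512, 0.1905]
ee_rot: [-3.142, -0.0, 0.553]
wrist_force: [0.4, 0.2, 0.3]
width: 0.0403
```

Request:
arm_command(plan=[0,-0.12,0,0,0,0.6,0.57,0,-0.12,0,0,0,0.6,0.57])

```text
time: 9.7
tool_pos: [0.496, 0.0533, 0.1905]
ee_rot: [-3.142, -0.0, 0.532]
wrist_force: [0.8, -0.0, -0.5]
width: 0.0402
```

```bash
python3 arc.py
python3 - <<'E'
from h import *
for n in("side",):
    s=cams.snapshot(n); im=s["pixels"][:,:,::-1]
    a=im[115:195,295:395]
    cv2.imwrite(f"pics/{n}4.png",cv2.resize(a,None,fx=7,fy=7,interpolation=cv2.INTER_CUBIC))
E
```

```text
t 9.7 pos [0.496  0.0533 0.1905] th -150.43 r 0.1081 yaw 30.46 yaw-th-180 0.89 F tool x,y,z 0.68 0.41 -0.49 w 0.04019704506934654 Mz 0.027191057464721998
```

View pics/side4.png

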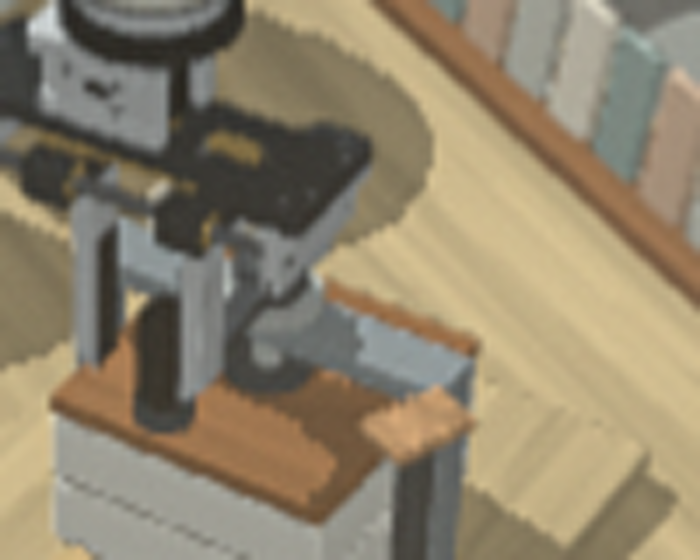

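Request:
arm_command(plan=[0,-0.12,0,0,0,0.6,0.57,0,-0.12,0,0,0,0.6,0.57])

```text
time: 10.0
tool_pos: [0.4948, 0.0553, 0.1905]
ee_rot: [-3.142, -0.0, 0.511]
wrist_force: [0.3, -0.6, -0.1]
width: 0.0402
```

Request:
arm_command(plan=[0,-0.12,0,0,0,0.6,0.57,0,-0.12,0,0,0,0.6,0.57])

```text
time: 10.25
tool_pos: [0.4936, 0.0575, 0.1905]
ee_rot: [-3.142, -0.0, 0.49]
wrist_force: [-0.1, 0.1, -0.4]
width: 0.0403
```

Request:
arm_command(plan=[0,-0.12,0,0,0,0.6,0.57,0,-0.12,0,0,0,0.6,0.57])

```text
time: 10.5
tool_pos: [0.4924, 0.0596, 0.1905]
ee_rot: [-3.141, 0.0, 0.469]
wrist_force: [0.8, -0.3, -0.3]
width: 0.0403
```

Request:
arm_command(plan=[0,-0.12,0,0,0,0.6,0.57,0,-0.12,0,0,0,0.6,0.57])

```text
time: 10.75
tool_pos: [0.4914, 0.0617, 0.1905]
ee_rot: [-3.142, -0.0, 0.448]
wrist_force: [0.0, -0.7, 0.7]
width: 0.0403
```

Request:
arm_command(plan=[0,-0.12,0,0,0,0.6,0.57,0,-0.12,0,0,0,0.6,0.57])

```text
time: 11.0
tool_pos: [0.4904, 0.0639, 0.1905]
ee_rot: [-3.142, -0.0, 0.427]
wrist_force: [1.2, 0.4, 0.6]
width: 0.0404
```

Request:
arm_command(plan=[0,-0.12,0,0,0,0.6,0.57,0,-0.12,0,0,0,0.6,0.57])

```text
time: 11.25
tool_pos: [0.4898, 0.0656, 0.1906]
ee_rot: [3.14, -0.001, 0.406]
wrist_force: [2.5, -2.6, -0.4]
width: 0.0403
```

Request:
arm_command(plan=[0,0,0,0,0,0,0.57,0,0,0,0,0,0,0.57])

```text
time: 11.5
tool_pos: [0.4897, 0.0657, 0.1906]
ee_rot: [3.141, -0.0, 0.406]
wrist_force: [1.8, -2.7, -0.2]
width: 0.0405
```

```bash
python3 arc.py
python3 - <<'E'
from h import *
s=cams.snapshot("side"); im=s["pixels"][:,:,::-1]
a=im[115:195,265:365]
cv2.imwrite(f"pics/side5.png",cv2.resize(a,None,fx=7,fy=7,interpolation=cv2.INTER_CUBIC))
E
python3 arc.py
```

```text
t 11.5 pos [0.4897 0.0657 0.1906] th -157.79 r 0.1083 yaw 23.29 yaw-th-180 1.08 F tool x,y,z 0.54 3.19 -0.18 w 0.0404725514807743 Mz 0.0022102726564235294
t 11.55 pos [0.4897 0.0657 0.1906] th -157.8 r 0.1083 yaw 23.29 yaw-th-180 1.09 F tool x,y,z 0.08 3.25 0.53 w 0.040559590991351264 Mz 0.028150978504428527
```

View pics/side5.png

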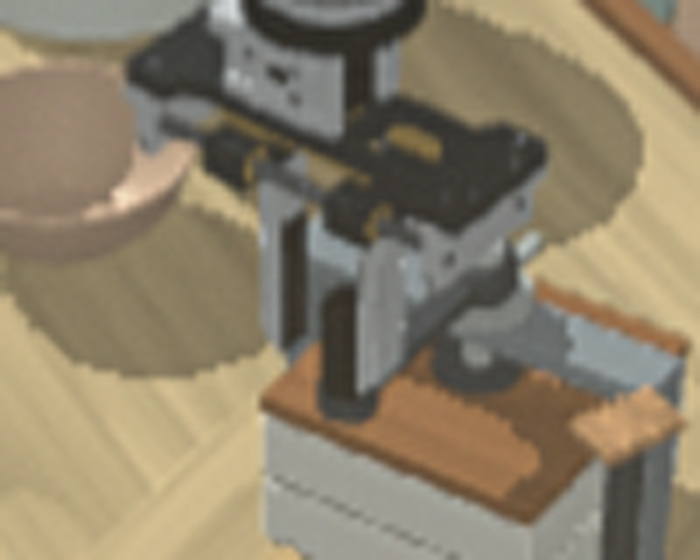

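Request:
arm_command(plan=[0,-0.05,0,0,0,0,0.57,0,-0.05,0,0,0,0,0.57])

```text
time: 11.8
tool_pos: [0.4893, 0.0664, 0.1906]
ee_rot: [3.14, -0.0, 0.406]
wrist_force: [3.0, -3.7, 0.2]
width: 0.0403
```

```bash
python3 arc.py
```

```text
t 11.8 pos [0.4893 0.0664 0.1906] th -158.24 r 0.1084 yaw 23.28 yaw-th-180 1.52 F tool x,y,z 1.3 4.54 0.23 w 0.04025764276917395 Mz 0.05411994536371341
```

Request:
arm_command(plan=[0,-0.05,0,0,0,0,0.57,0,-0.05,0,0,0,0,0.57])

```text
time: 12.05
tool_pos: [0.489, 0.067, 0.1906]
ee_rot: [3.139, -0.0, 0.406]
wrist_force: [3.3, -5.9, 0.5]
width: 0.0404
```

```bash
python3 arc.py
```

```text
t 12.05 pos [0.489  0.067  0.1906] th -158.57 r 0.1085 yaw 23.26 yaw-th-180 1.83 F tool x,y,z 0.74 6.71 0.52 w 0.040365962557302806 Mz 0.02582495957266829
```

Request:
arm_command(plan=[0,-0.05,0,0,0,0,0.57,0,-0.05,0,0,0,0,0.57,0,-0.03,0,0,0,0,0.57])

```text
time: 12.42
tool_pos: [0.4887, 0.0675, 0.1907]
ee_rot: [3.138, -0.0, 0.406]
wrist_force: [3.8, -7.0, 0.3]
width: 0.0404
```

```bash
python3 arc.py
```

```text
t 12.425 pos [0.4887 0.0675 0.1907] th -158.9 r 0.1085 yaw 23.24 yaw-th-180 2.13 F tool x,y,z 0.76 7.97 0.29 w 0.040445729660502916 Mz 0.049881572477330396
```

Request:
arm_command(plan=[0,-0.05,0,0,0,0,0.57,0,-0.03,0,0,0,0,0.57])

```text
time: 12.68
tool_pos: [0.4886, 0.0679, 0.1908]
ee_rot: [3.137, -0.0, 0.405]
wrist_force: [3.9, -6.8, 0.1]
width: 0.0402
```

```bash
python3 arc.py
```

```text
t 12.675 pos [0.4886 0.0679 0.1908] th -159.11 r 0.1086 yaw 23.22 yaw-th-180 2.33 F tool x,y,z 0.94 7.79 0.1 w 0.040150159859738965 Mz 0.008430239565991659
```

Run:
```python
from h import *
Fs=[]
for n in ("side","side","top","side"):
    s=cams.snapshot(n); o=robot.get_obs(); y=o["ee_rot"][2]; Fs.append(np.array(o["wrist_force"])[:2]@[np.sin(y),-np.cos(y)])
    im=s["pixels"][:,:,::-1]
    a=im[115:195,265:365] if n=="side" else im[125:205,250:350]
    cv2.imwrite(f"pics/{n}6.png",cv2.resize(a,None,fx=7,fy=7,interpolation=cv2.INTER_CUBIC))
print(np.round(Fs,2),np.mean(Fs),o["tool_pos"],o["time"])
```

```text
[8.45 8.89 8.22 8.95] 8.62630024939109 [0.48857906 0.06785356 0.19079133] 12.875
```

View pics/side6.png

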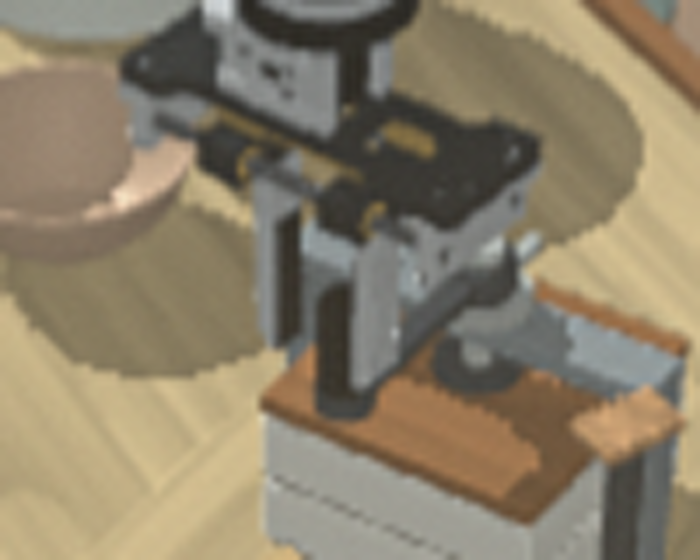

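View pics/top6.png

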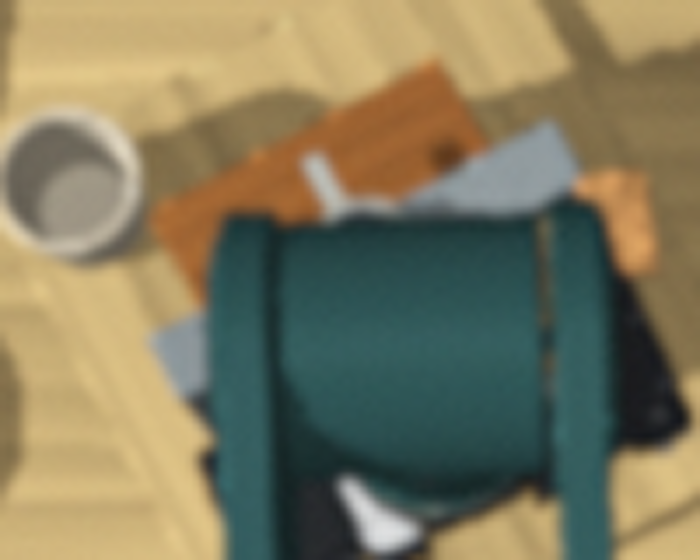

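Request:
arm_command(plan=[0,-0.04,0,0,0,0,0.57,0,-0.03,0,0,0,0,0.57])

```text
time: 13.12
tool_pos: [0.4884, 0.0682, 0.1908]
ee_rot: [3.136, -0.0, 0.405]
wrist_force: [3.3, -8.6, -0.7]
width: 0.0403
```

```bash
cat > avg.py <<'E'
from h import *
Fs=[];X=[]
for i in range(5):
    cams.snapshot("side"); o=robot.get_obs(); y=o["ee_rot"][2]; f=np.array(o["wrist_force"])[:2];Fs.append(f@[np.sin(y),-np.cos(y)]);X.append(f@[np.cos(y),np.sin(y)])
print(np.round(Fs,2),np.mean(Fs),"x",np.mean(X),o["tool_pos"],o["time"])
E
python3 avg.py
```

```text
[8.73 8.24 9.54 8.03 8.27] 8.562741977065768 x 0.26568926801724657 [0.48841188 0.06817371 0.19086196] 13.375
```

```bash
python3 - <<'E'
from h import *
Fs=[]
t0=cv2.imread("pics/top0.png");s0=cv2.imread("pics/side0.png")
tn=cams.snapshot("top")["pixels"][:,:,::-1].copy();sn=cams.snapshot("side")["pixels"][:,:,::-1].copy()
cv2.imwrite("pics/topF7.png",tn);cv2.imwrite("pics/sideF7.png",sn)
def tri(a,b,r,n):
    x0,y0,x1,y1=r
    z=np.hstack([cv2.resize(i[y0:y1,x0:x1],None,fx=16,fy=16,interpolation=cv2.INTER_NEAREST) for i in(a,b)]);cv2.imwrite(n,z)
tri(t0,tn,(288,140,310,165),"pics/mt.png"); tri(s0,sn,(325,140,347,165),"pics/ms.png")
E
python3 avg.py
```

```text
[9.13 8.95 9.06 8.33 9.35] 8.96515133969298 x 0.55356786806348 [0.48840998 0.06817104 0.19084835] 13.725
```

View pics/mt.png

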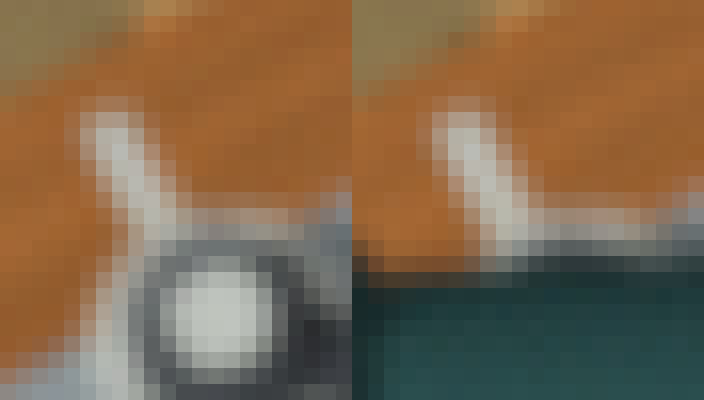

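View pics/ms.png

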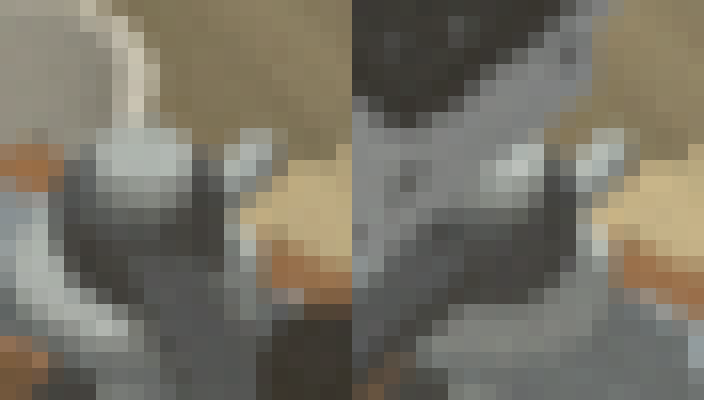

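Request:
arm_command(plan=[0,-0.03,0,0,0,0,0.57,0,-0.03,0,0,0,0,0.57])

```text
time: 13.98
tool_pos: [0.4883, 0.0685, 0.1909]
ee_rot: [3.136, -0.0, 0.405]
wrist_force: [4.3, -9.2, -0.7]
width: 0.0405
```

```bash
python3 avg.py
```

```text
[10.44  9.46  9.31  9.34  9.68] 9.64678080548865 x 0.32019701660479943 [0.48828734 0.06842184 0.1908846 ] 14.225
```

Request:
arm_command(plan=[0,-0.03,0,0,0,0,0.57,0,0,0,0,0,0,0.57,0,0,0,0,0,0,0.57,0,0,0,0,0,0,0.57])

```text
time: 14.72
tool_pos: [0.4882, 0.0686, 0.1909]
ee_rot: [3.136, -0.0, 0.405]
wrist_force: [4.5, -8.6, -0.5]
width: 0.0404
```

```bash
python3 avg.py
```

```text
[ 9.89 10.29  9.51 10.01  9.24] 9.786572688954559 x 0.26810716090468134 [0.48818534 0.06859078 0.19087317] 14.975
```

Request:
arm_command(plan=[0,0,0,0,0,0,0.57,0,0,0,0,0,0,0.57,0,0,0,0,0,0,0.57,0,0,0,0,0,0,0.57,0,0,0,0,0,0,0.57,0,0,0,0,0,0,0.57,0,0,0,0,0,0,0.57,0,0,0,0,0,0,0.57])

```text
time: 15.98
tool_pos: [0.4882, 0.0686, 0.1909]
ee_rot: [3.136, -0.0, 0.405]
wrist_force: [4.3, -9.2, -0.7]
width: 0.0407
```

```bash
python3 avg.py
```

```text
[ 9.3   9.93 10.65  9.88  9.43] 9.840941715960282 x 0.17036761734941047 [0.48821937 0.0685784  0.19089379] 16.225
```

Request:
arm_command(plan=[0,0,0,0,0,0,0.57,0,0,0,0,0,0,0.57,0,0,0,0,0,0,0.57,0,0,0,0,0,0,0.57,0,0,0,0,0,0,0.57,0,0,0,0,0,0,0.57,0,0,0,0,0,0,0.57,0,0,0,0,0,0,0.57])

```text
time: 17.23
tool_pos: [0.4882, 0.0686, 0.1909]
ee_rot: [3.136, -0.0, 0.405]
wrist_force: [3.2, -9.5, 0.7]
width: 0.0404
```

```bash
python3 avg.py;  python3 - <<'E'
from h import *
t0=cv2.imread("pics/top0.png");s0=cv2.imread("pics/side0.png")
tn=cams.snapshot("top")["pixels"][:,:,::-1].copy();cv2.imwrite("pics/topF8.png",tn)
x0,y0,x1,y1=(288,140,310,165)
cv2.imwrite("pics/mt8.png",np.hstack([cv2.resize(i[y0:y1,x0:x1],None,fx=16,fy=16,interpolation=cv2.INTER_NEAREST) for i in(t0,tn)]))
E
```

```text
[10.48  9.5   9.76 10.17  9.87] 9.954936729355675 x 0.6591024409534534 [0.48822252 0.06857616 0.19091427] 17.475
```

View pics/mt8.png

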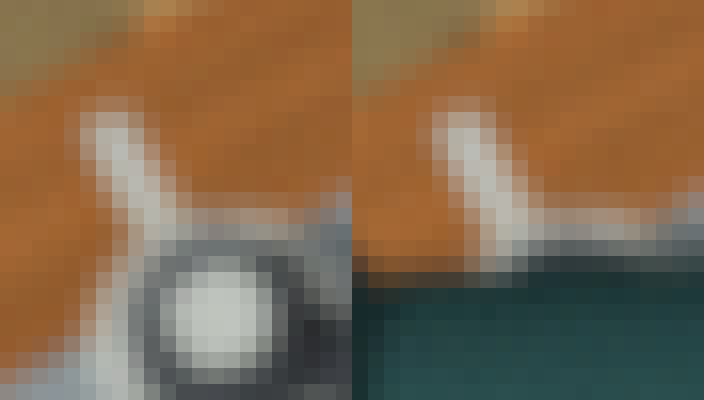

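Request:
arm_command(plan=[0,0.2,0,0,0,0,0.57,0,0.3,0,0,0,0,0.57,0.02,0.55,0,0,0,-3,0.57,0.03,0.75,0,0,0,-4,0.57,0.03,0.75,0,0,0,-4,0.57,0.03,0.75,0,0,0,-4,0.57,0.03,0.75,0,0,0,-4,0.57,0.03,0.75,0,0,0,-4,0.57])

```text
time: 18.52
tool_pos: [0.5125, 0.0331, 0.19]
ee_rot: [-3.137, 0.0, 0.811]
wrist_force: [-1.3, 0.5, -0.6]
width: 0.0403
```

```bash
python3 arc.py
```

```text
t 18.525 pos [0.5125 0.0331 0.19  ] th -136.51 r 0.1068 yaw 46.49 yaw-th-180 3.01 F tool x,y,z -0.55 -1.27 -0.59 w 0.0403307528183758 Mz 0.026128733942316955
```

Request:
arm_command(plan=[0.0,0.75,0,0,0,-3,0.57,0.0,0.75,0,0,0,-3,0.57,0.02,0.75,0,0,0,-4,0.57,0.02,0.75,0,0,0,-4,0.57,0.02,0.75,0,0,0,-4,0.57,0.02,0.75,0,0,0,-4,0.57,0.02,0.75,0,0,0,-4,0.57,0.02,0.75,0,0,0,-4,0.57])

```text
time: 19.52
tool_pos: [0.5639, 0.0033, 0.1899]
ee_rot: [-3.137, -0.002, 1.335]
wrist_force: [-0.8, -0.4, -0.6]
width: 0.0404
```

```bash
python3 arc.py
```

```text
t 19.525 pos [0.5639 0.0033 0.1899] th -104.19 r 0.1066 yaw 76.48 yaw-th-180 0.68 F tool x,y,z -0.53 -0.65 -0.63 w 0.040377262590616275 Mz 0.012097708608361162
```

Request:
arm_command(plan=[0.0,0.75,0,0,0,-4,0.57,0.0,0.75,0,0,0,-4,0.57,0.02,0.75,0,0,0,-4,0.57,0.02,0.6,0,0,0,-3,0.57,0.02,0.4,0,0,0,-2,0.57,0.0,0.2,0,0,0,-1,0.57,0,0,0,0,0,0,0.57])

```text
time: 20.4
tool_pos: [0.599, -0.0008, 0.1903]
ee_rot: [-3.141, -0.001, 1.646]
wrist_force: [-0.1, 0.4, -0.0]
width: 0.0402
```

```bash
python3 arc.py
python3 - <<'E'
from h import *
s=cams.snapshot("side"); im=s["pixels"][:,:,::-1]
a=im[115:195,295:395]
cv2.imwrite(f"pics/side9.png",cv2.resize(a,None,fx=7,fy=7,interpolation=cv2.INTER_CUBIC))
E
```

```text
t 20.4 pos [ 0.599  -0.0008  0.1903] th -85.21 r 0.1077 yaw 94.31 yaw-th-180 -0.47 F tool x,y,z 0.37 -0.09 -0.03 w 0.040233734954978374 Mz 0.058154444225497114
```

View pics/side9.png

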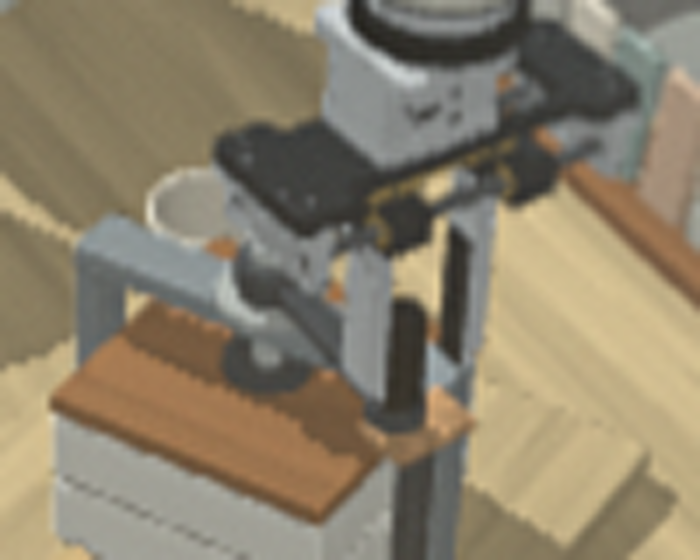

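Request:
arm_command(plan=[0.01,0.4,0,0,0,-2,0.57,0.01,0.4,0,0,0,-2,0.57,0.0,0.25,0,0,0,-1.2,0.57,0,0,0,0,0,0,0.57,0,0,0,0,0,0,0.57])

```text
time: 21.08
tool_pos: [0.6098, -0.0, 0.1906]
ee_rot: [3.141, 0.0, 1.737]
wrist_force: [-0.5, 0.0, -0.3]
width: 0.0406
```

```bash
python3 arc.py
python3 - <<'E'
from h import *
for n,(x,y) in (("side",(295,115)),("top",(270,125))):
    s=cams.snapshot(n); im=s["pixels"][:,:,::-1]
    a=im[y:y+80,x:x+100]
    cv2.imwrite(f"pics/{n}10.png",cv2.resize(a,None,fx=7,fy=7,interpolation=cv2.INTER_CUBIC))
E
```

```text
t 21.075 pos [ 0.6098 -0.      0.1906] th -79.5 r 0.1084 yaw 99.49 yaw-th-180 -1.01 F tool x,y,z 0.09 -0.47 -0.27 w 0.04056381845995959 Mz 0.013799461841570083
```

View pics/side10.png

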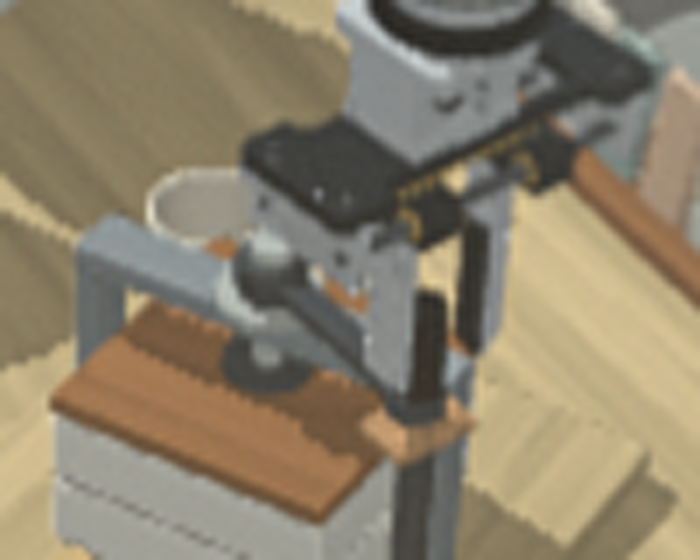

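View pics/top10.png

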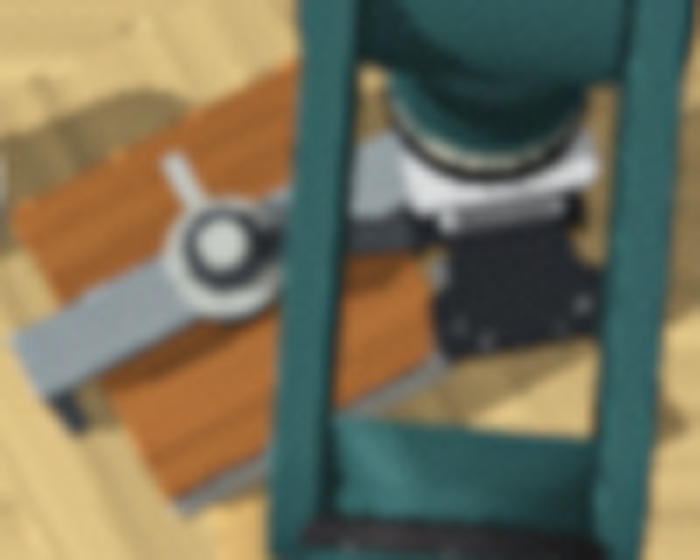

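Request:
arm_command(plan=[0,-0.4,0,0,0,0,0.57,0,-0.2,0,0,0,0,0.57,0,0,-1,0,0,0,0.57,0,0,-3,0,0,0,0.57,0,0,-4,0,0,0,0.57,0,0,-3,0,0,0,0.57])

```text
time: 21.92
tool_pos: [0.6039, -0.001, 0.3035]
ee_rot: [3.139, 0.001, 1.737]
wrist_force: [0.1, -0.1, 0.3]
width: 0.0406
```

Request:
arm_command(plan=[-2,-3,0,0,0,0,0.57,-2,-5,0,0,0,0,0.57,-2,-5,0,0,0,0,0.57,-2,-5,0,0,0,0,0.57,-2,-5,0,0,0,0,0.57,-2,-3,0,0,0,0,0.57,0,0,0,0,0,0,0.57])

```text
time: 22.8
tool_pos: [0.366, -0.1633, 0.3019]
ee_rot: [3.139, 0.002, 1.733]
wrist_force: [0.8, 0.4, -0.4]
width: 0.0406
```

Run:
```python
from h import *
print(robot.get_obs()["tool_pos"])
for n,(x,y) in (("side",(295,115)),("top",(270,125))):
    s=cams.snapshot(n); im=s["pixels"][:,:,::-1]; cv2.imwrite(f"pics/{n}11f.png",im)
    a=im[y:y+80,x:x+100]
    cv2.imwrite(f"pics/{n}11.png",cv2.resize(a,None,fx=7,fy=7,interpolation=cv2.INTER_CUBIC))
```

```text
[ 0.36598895 -0.1632918   0.30186758]
```

View pics/side11.png

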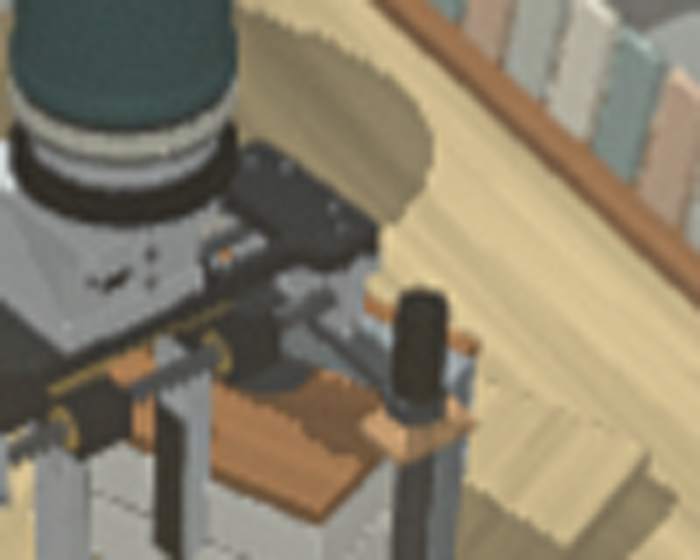

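View pics/top11.png

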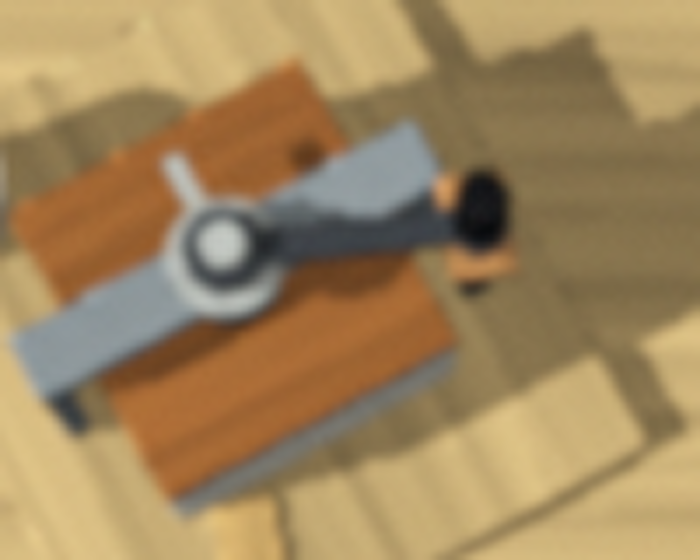

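```bash
python3 - <<'E'
from h import *
T=cams.snapshot("top");S=cams.snapshot("side")
H=np.array([.59,.1066])
for th in(-79,-81,-83.5,-86):
    u=np.array([np.cos(np.radians(th)),np.sin(np.radians(th))]);k=H+.11*u
    o=[]
    for s,x,y in((T,270,125),(S,295,115)):
        for z in(.222,.172,.153): o.append(((proj(s,[*k,z])[0]-[x,y]+.5)*7-.5).round(0).tolist())
    print(th,o)
f=lambda s,x,y,p,z:atz(s,((p[0]+.5)/7-.5+x,(p[1]+.5)/7-.5+y),z)
for p in((435,180),(515,265),(452,280)): print("cork T",f(T,270,125,p,.153).round(4))
k=f(T,270,125,(482,199),.222);print("knob T",k,np.degrees(np.arctan2(*(k[:2]-H)[::-1])))
k=f(S,295,115,(423,300),.222);print("knob S",k,np.degrees(np.arctan2(*(k[:2]-H)[::-1])))
E
python3 - <<'E'
import cv2
a=cv2.imread("pics/top11f.png")[143:170,325:352]
cv2.imwrite("pics/k.png",cv2.resize(a,None,fx=20,fy=20,interpolation=cv2.INTER_NEAREST))
E
```

```text
-79 [[481.0, 171.0], [479.0, 198.0], [478.0, 207.0], [439.0, 291.0], [432.0, 379.0], [429.0, 412.0]]
-81 [[483.0, 180.0], [480.0, 206.0], [479.0, 216.0], [433.0, 294.0], [425.0, 383.0], [423.0, 416.0]]
-83.5 [[485.0, 192.0], [482.0, 217.0], [481.0, 226.0], [424.0, 298.0], [417.0, 387.0], [414.0, 420.0]]
-86 [[486.0, 203.0], [483.0, 228.0], [482.0, 237.0], [415.0, 302.0], [408.0, 391.0], [406.0, 423.0]]
cork T [0.6233 0.0169 0.153 ]
cork T [ 0.5853 -0.0171  0.153 ]
cork T [0.5791 0.0102 0.153 ]
knob T [ 0.59942449 -0.00150666  0.222     ] -85.0176812610865
knob S [ 0.6014156  -0.00340655  0.222     ] -84.07550604716532
```

View pics/k.png

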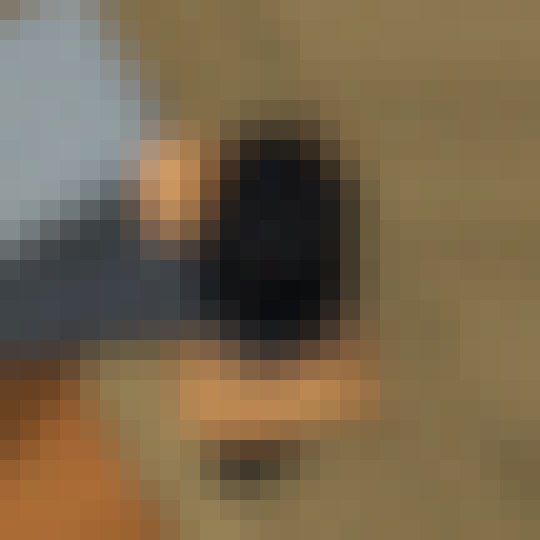

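View pics/top11f.png

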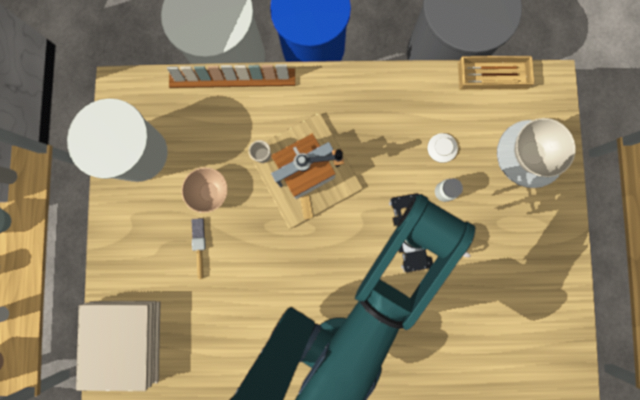

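```bash
python3 -c "
from bench import close_job,robot
print(robot.get_obs()['time'],close_job())"
```

```text
the job is handed in; nothing more can be done
23.0 None
```

The clamp screw held. I swung the lever clockwise, with the knob loosely caged between the fingers, until the ratchet bit. I then leaned on the knob for about 2.7 s; averaged readings were 9.8–10.0 N, square to the lever to within about 3°. I then swung the lever back over the cork rest, let go and retreated. The job was handed in at 23.0 s.

- **Screw:** the tool did not creep during the hold, and the pointer on the collar matched its first picture to within about 0.1 pixel (roughly 0.3 mm).
- **Before the hold:** as I built up the load, the tool moved further than the screw's wind-up alone explains. One force average also failed to rise with a 0.7 mm step. I put this down to give in the arm and fingers plus sensor noise, because the pointer had not moved.
- **Lever:** the last pictures put the knob about 2–4 mm from the middle of the cork pad along its 46 mm side. The two cameras disagree by about 1° on the rest and on the knob.
- **Bench:** the other things looked undisturbed in the last overhead picture, except the mug, which the arm partly hid in that picture. The gripper was clear of everything.

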